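# Inspect a pressed pellet with the loupe

### The job

Lift the white lid off the sample cup and set it down, knob up, on the blue mat, without dropping it. Then pick up the loupe by its orange handle and hold it level over the copper pellet in the cup, centred on it and with the lens at the height of the red focus ring on the post. Finish while still holding the loupe steady there; do not touch the pellet or shift the focus ring, and leave the other things on the bench alone.

Things in the scene. Friction and masses are not known exactly. Their poses are not given: they have to be found in the camera images.
- lid_knob (a point): Centre of the black knob of the loose white lid (about 70 g). Knob: upright cylinder 20 mm in diameter, 26 mm tall (13 mm above and below this point), to be gripped from above. Below it a white disc 74 mm across and 6 mm thick, then a locating plug 52 mm across and 5 mm deep that hangs loosely in the cup. The lid's underside is 24 mm below this point. z is the lid's axis, up. Lift it by 20 mm or more to clear the cup.
- lid: The same lid; origin at the centre of its underside (the plug's lower face), z up.
- holder: Fixed sample holder: a grey base plate 180 x 100 mm, 10 mm thick, carrying an aluminium cup (outside 68 mm, inside 60 mm across, rim 36 mm above the bench) and, 95 mm from the cup's axis along the holder's +x (roughly away from the robot), a steel post 10 mm in diameter whose top is 185 mm above the bench. Origin on the bench under the cup's centre, z up. The base plate reaches from -55 to +125 mm along x and 50 mm either side.
- pellet_top (a point): Centre of the upper face of the copper-coloured pellet (32 mm across), fixed in the middle of the cup, 26 mm above the bench, under the lid at the start.
- pellet: The same pellet; origin at the centre of its underside, 6 mm below its face.
- collar_mark (a point): Centre of the red focus ring (28 mm across, 6 mm thick, on a black collar 20 mm across and 16 mm tall) on the holder's post. Its height, 110 to 155 mm above the bench, differs from start to start and marks where the middle of the lens must be held. z up.
- mat_top (a point): Centre of the upper face of the fixed blue mat, 150 x 150 mm, 3 mm thick; axes along its sides, z up.
- cradle: Fixed grey rest in which the loupe lies: a base plate 200 x 66 mm, 6 mm thick, with two blocks up to 30 mm above the bench, one under the lens (37 to 93 mm along +x) and one under the handle's end (-66 to -88 mm along x). Between them the handle is free below. Origin on the bench at the centre, x along the loupe towards its lens.
- loupe_grip (a point): Point to grip on the loupe's handle, near its centre of mass, half-way up (39 mm above the bench at the start). The orange handle is a bar 14 mm wide and 18 mm tall, reaching 35 mm from this point towards the lens and 75 mm the other way. x points along the handle to the lens, z up when it is level. The loupe weighs about 90 g and simply lies on its rest.
- loupe_lens (a point): Centre of the loupe's lens, half-way through its thickness: 80 mm from point loupe_grip along +x, at the same height. The dark lens ring is 60 mm across and 18 mm tall; z is the optical axis.
- loupe: The same loupe; origin on its underside, 9 mm below the lens centre; x points from handle to lens, z up.
- beaker: Bystander: glass beaker, 68 mm wide, 85 mm tall; origin at the centre of its underside. Not to be moved.
- amber: Bystander: amber bottle, 60 mm wide, 120 mm tall; origin at the centre of its underside. Not to be moved.
- jar: Bystander: white jar with red cap, 72 mm wide, 75 mm tall; origin at the centre of its underside. Not to be moved.
- mortar: Bystander: white ceramic mortar bowl, 100 mm wide, 50 mm tall; origin at the centre of its underside. Not to be moved.
- spatula: Bystander: spatula with a wooden handle, lying on the bench; origin at the underside, about the middle of its length. Not to be moved.
Things that resemble listed ones, but are neither listed nor needed, are in the scene too. Of the things that look like the part that bears mat_top, take the one that is nearest to the robot's base at the start.

How it is judged (in metres and radians):
On the way, in this order (a step that is already met when the one before it is completed fails the run):
1. the lid is lifted clear of the cup (z of lid_knob in the frame of holder above 0.067 m and contact force between the fingers and lid above 0.3 N), for 0.1 s.
2. the lid lies knob up on the mat, released (x of lid_knob in the frame of mat_top between -0.055 and 0.055 m and y of lid_knob in the frame of mat_top between -0.055 and 0.055 m and z of lid_knob in the frame of mat_top between 0.018 and 0.03 m and angle between lid_knob's own z axis and vertical below 0.12 rad and contact force between the fingers and lid below 0.05 N and linear speed of lid below 0.03 m/s), for 0.2 s.
3. the loupe is lifted off its rest (height (world z) of loupe_grip above 0.06 m and contact force between the fingers and loupe above 0.3 N and contact force between loupe and cradle below 0.05 N), for 0.2 s.
At the end, for the whole second after the job is handed in: The lid lies knob up on the mat (its centre within 55 mm of the mat's centre along each side), released and still. The loupe is held in the fingers alone, still, its lens centre within 15 mm sideways of the pellet's centre and within 8 mm of the red ring's height, level within 0.14 rad (8 degrees) (all of step 2 and horizontal distance between loupe_lens and pellet_top below 0.015 m and z of loupe_lens in the frame of collar_mark between -0.008 and 0.008 m and angle between loupe_lens's own z axis and vertical below 0.14 rad and contact force between the fingers and loupe above 0.3 N and contact force between loupe and holder below 0.05 N and contact force between loupe and lid below 0.05 N and linear speed of loupe below 0.03 m/s and angular speed of loupe below 0.2 rad/s); the arm keeps its last pose, push and grip.
It fails at once if the lid is dropped (falls freely at over 0.6 m/s) (contact force between lid and anything else below 0.005 N and linear speed of lid above 0.6 m/s).
It fails at once if the pellet is touched (contact force between pellet and anything else above 0.3 N).
It fails at once if the focus ring is shifted by more than 4 mm (distance of collar_mark from where it was at the start of the episode above 0.004 m).
It fails at once if another thing on the bench (beaker, bottle, jar, mortar or spatula) is moved by more than 30 mm (distance of any of beaker, amber, jar, mortar, spatula from where it was at the start of the episode above 0.03 m).
It also fails if it takes over 54 s, if anything falls off the work surface, if the arm or the gripper's body presses on something with over 40 N, if the wrist force passes 120 N, or if a joint passes its speed limit or range.

### The arm

A 6-joint arm with a two-finger parallel gripper is mounted at the origin on the work surface. World frame = base frame: x ahead of the robot, y to its left, z up, the work surface at z = 0. Lengths are in mm, angles in rad, forces in N, time in s.
With the tool pointing down it reaches from about 275 to 825 mm from the base axis. Payload 5.2 kg.
Tool frame: the origin (TCP) lies midway between the tips of the shut fingers; the grasp point (between the pads) lies 19 mm behind it; x points along the fingers, y is the direction in which the jaws open and shut, and the axes are right-handed (so a half turn about x gives the same grasp; the last joint's range is limited). The gripper opens to 93 mm and grips with 3 to 60 N. Pads are 15 mm wide; open, the fingers measure 128 mm over their backs; the gripper's body (75 mm by 188 mm) begins 65 mm behind the grasp point.
Start: joints at [0.988, 0.259, 1.535, -0, 1.348, -0.203], TCP at [203.883, 510.82, 218.653] pointing down, gripper open.
Joint ranges: [-3.14, 3.14], [-0.91, 2.08], [0.19, 2.58], [-1.22, 4.36], [0.22, 2.71], [-3.12, 3.12]. Speed limits (rad/s): [2.57, 2.57, 3.14, 3.14, 3.14, 3.14].

### API

Orientations are given as [roll, pitch, yaw] about the fixed x, y, z axes, in that order (R = Rz(yaw) Ry(pitch) Rx(roll)).
In Python, from rig import sensors, cams, hand_in gives the robot as it stands.
- The arm moves only by the tool step_arm, never from a script. Its argument "commands" is a list of rows, each a list of 3 entries, a list of its own where there are three numbers: the shift along the world's x, y, z in units of 0.03 m (1.0 is 0.03 m), then the turn, a rotation vector about the world's x, y, z in units of 0.12 rad (1.0 is 0.12 rad), then the gripper's target within -1 to 1 (shut at 1, half-way at 0, fully open at -1). In form: [[[x, y, z], [ax, ay, az], fingers], ...]. A call has 1 to 20 rows; each row shifts and turns the commanded pose from where the row before left it; what a row does not reach is not made up. A row lasts 1/10 s, in which the tool goes at most 50 mm and 8.59 degrees, less where a joint would pass 70% of its speed; a pose out of reach is approached as far as the arm can. A call with a number of a shift or a turn outside -1 to 1 is refused whole. A call with a gripper value outside its range is refused whole. The fingers move at their own pace and stop on an object; "force" is the grip in N (left out, the last holds). Time passes only in rows, so rows that do not move let the fingers close. It gives the time, the measured TCP pose, the force and the opening at its end, in the units of the state.
- sensors.state(): the state, without advancing time (a new reading comes with each control period).
- cams.camera(name): name is "scene" or "top"; returns a dict with "img" (420x560x3 uint8, red, green, blue), "fx", "fy", "cx", "cy" (pixels), "cam_to_world" (4x4, takes a point from camera to world coordinates). Camera axes: x right, y up, looking along -z (the intrinsics and any distortion apply to the point x, -y, -z); pixel columns grow to the right and rows downward; lengths in mm; the calibration is good to about 2 mm. A picture is of the moment at which its call begins. There is no depth.
- hand_in(): hands the job in, once; it reports no verdict.
Trained networks look in a picture, given as the dict that the camera call returned (one of the last four; its "shot" number tells which), for a name from the list of things; names that differ only in an ending like _2 or _b are one class to them, and where a whole thing is asked for, a point or a joint stands for the part that bears it (a point fixed in the world has none). Each returns a list of dicts, best first, with "p" (0 to 1); they miss things now and then, are a little off and sometimes report something else, mostly with a low value. They report only what shows in the picture. A call takes as long as a camera call. They do not tell look-alikes from the thing itself.
- cams.look_for(name, picture): "position" ([column, row] in pixels, amid what is visible of it).
- cams.spot_point(name, picture): "position" ([column, row] in pixels: a listed point, or the origin of a listed thing).
The state is a dict: "clock": time; "joints": joint angles; "qvel": joint speeds; "tau": joint torques, N m; "tool_pos": TCP position; "orientation": TCP orientation; "force": force on the tool from outside, world axes, zero at the start; "wrist_torque": the same for the moment, N m; "width": finger opening in mm.
Only numpy, scipy, OpenCV 4.12 (cv2) and the standard library are available. Lean on these libraries where they do the work, as an engineer would, in place of code of your own. Each camera call takes 0.05 s, during which the arm holds its last target. There are 200 camera calls.

## Working session

There is one attempt and no reset: what is moved stays moved. The work goes in short steps, Python scripts to look and compute and a tool call to move; the robot and the scene stay as the last step left them, time stands still between calls to the robot, and variables do not carry over. Pictures are saved under pics/ and viewed, about 8 in all and at most 12, crops included, and the job is handed in when it is done.

Besides the shell and the picture viewer there is one more tool, called after "Emit:" as name(argument=value, ...), one argument or row to a line, values as JSON. step_arm: Moves the arm, as the interface text tells. Shifts and turns lie within -1 to 1; 1 stands for 0.03 m of shift or 0.12 rad of turn. Its arguments: {"type":"object","properties":{"commands":{"type":"array"},"force":{"type":"number"}},"required":["commands"]}

```bash
mkdir -p pics
cat > h.py <<'E'
import numpy as np, cv2
from rig import sensors, cams
def px2w(c,uv,z):
    T=np.array(c["cam_to_world"]);u,v=uv
    d=T[:3,:3]@np.array([(u-c["cx"])/c["fx"],-(v-c["cy"])/c["fy"],-1.]);o=T[:3,3]
    return o+d*(z-o[2])/d[2]
def ray(c,uv):
    T=np.array(c["cam_to_world"]);u,v=uv
    d=T[:3,:3]@np.array([(u-c["cx"])/c["fx"],-(v-c["cy"])/c["fy"],-1.])
    return T[:3,3],d/np.linalg.norm(d)
def tri(c1,p1,c2,p2):
    A=np.zeros((3,3));b=np.zeros(3);R=[ray(c1,p1),ray(c2,p2)]
    for o,d in R:
        P=np.eye(3)-np.outer(d,d);A+=P;b+=P@o
    x=np.linalg.solve(A,b)
    return x,[float(np.linalg.norm((np.eye(3)-np.outer(d,d))@(x-o))) for o,d in R]
def save(c,n): cv2.imwrite(f"pics/{n}.png",c["img"][:,:,::-1])
E
python3 - <<'E'
from h import *
np.set_printoptions(precision=1,suppress=True)
C={n:cams.camera(n) for n in("scene","top")}
print({k:v for k,v in C["top"].items() if k!="img"})
for n,c in C.items():
    save(c,n+"0"); print(n,np.array(c["cam_to_world"])[:3,3])
    for t in "lid_knob holder pellet_top collar_mark mat_top cradle loupe_grip loupe_lens beaker amber jar mortar spatula".split():
        print(t,[(np.round(d["position"],1).tolist(),round(d["p"],2)) for d in cams.spot_point(t,c)[:4]])
print(sensors.state())
E
```

```text
{'fx': 401.22213085848347, 'fy': 401.22213085848347, 'cx': 281.50383964212887, 'cy': 211.72541180579677, 'cam_to_world': array([[  -0. ,    1. ,   -0.1,  367.2],
       [  -1. ,   -0. ,    0. ,    3.2],
       [   0. ,    0.1,    1. , 1464.2],
       [   0. ,    0. ,    0. ,    1. ]]), 'shot': 2}
scene [1417.1 -146.8 1290.4]
lid_knob [([281.7, 224.7], 0.62)]
holder [([283.8, 230.7], 0.59), ([408.1, 220.3], 0.45)]
pellet_top []
collar_mark [([274.8, 229.0], 0.36)]
mat_top [([150.8, 189.6], 0.88), ([215.1, 206.1], 0.76), ([408.3, 218.6], 0.6), ([160.2, 227.2], 0.44)]
cradle [([347.6, 205.9], 0.59)]
loupe_grip [([350.5, 199.2], 0.9)]
loupe_lens [([356.3, 215.7], 0.69)]
beaker [([372.6, 244.8], 0.57)]
amber [([236.7, 272.4], 0.63), ([408.8, 218.1], 0.61)]
jar [([160.2, 227.2], 0.69)]
mortar [([410.7, 218.5], 0.88)]
spatula [([186.4, 257.9], 0.96)]
top [ 367.2    3.2 1464.2]
lid_knob [([288.8, 194.3], 0.7)]
holder [([288.8, 201.6], 0.97)]
pellet_top []
collar_mark [([208.1, 199.8], 0.52), ([295.3, 165.2], 0.49)]
mat_top [([358.6, 230.8], 0.61)]
cradle [([215.6, 215.2], 0.63)]
loupe_grip [([286.7, 196.1], 0.59), ([211.5, 223.6], 0.57), ([297.2, 165.4], 0.43)]
loupe_lens [([207.2, 200.2], 0.92)]
beaker [([195.3, 174.3], 0.75)]
amber [([335.3, 154.6], 0.56)]
jar [([413.1, 217.0], 0.75), ([207.9, 220.1], 0.58)]
mortar [([147.5, 200.3], 0.88)]
spatula [([380.5, 178.0], 0.86)]
{'clock': 1.4, 'joints': array([ 1. ,  0.3,  1.5, -0. ,  1.3, -0.2]), 'qvel': array([-0., -0.,  0.,  0., -0., -0.]), 'tau': array([ -0. , -43.7, -28.4,   0.1,   0. ,   0. ]), 'tool_pos': array([203.9, 510.8, 218.7]), 'orientation': array([-1. ,  1.6, -1.3]), 'force': array([-0.1, -0.6, -0.1]), 'wrist_torque': array([ 0., -0., -0.]), 'width': 93.41621505616442}
```

Run:
```python
import cv2
for n in("top","scene"):
    i=cv2.imread(f"pics/{n}0.png"); cv2.imwrite(f"pics/{n}0b.png",cv2.resize(i[120:330,110:470],(800,467),interpolation=cv2.INTER_CUBIC))
```

```text
(no output)
```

View pics/top0b.png

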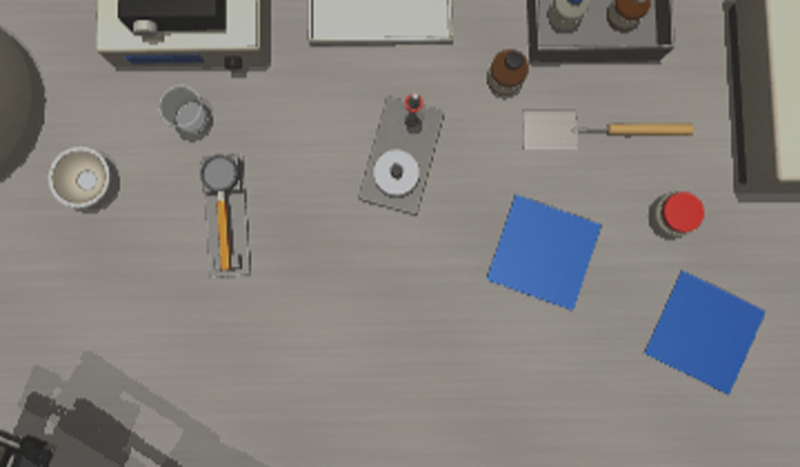

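View pics/scene0b.png

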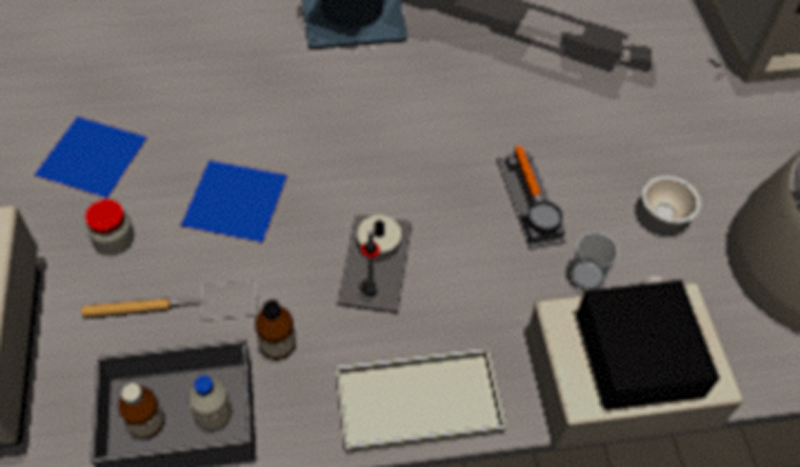

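Top view: lid at crop (397,172), red ring at (414,103), loupe handle around (224,235) with its lens at (220,173). There are two blue mats, at (545,252) and (705,332). The scene view agrees. Next I measure by colour segmentation in both views.

```bash
cat > m.py <<'E'
from h import *
np.set_printoptions(precision=1,suppress=True)
def blobs(c,f,mn=8):
    hsv=cv2.cvtColor(c["img"],cv2.COLOR_RGB2HSV).astype(int);m=f(hsv[...,0],hsv[...,1],hsv[...,2]).astype(np.uint8)
    n,l,s,ce=cv2.connectedComponentsWithStats(m,connectivity=8)
    return [(ce[i],int(s[i,4]),(l==i).astype(np.uint8)) for i in range(1,n) if s[i,4]>=mn]
blue=lambda h,s,v:(h>100)&(h<125)&(s>150)&(v>100)
red=lambda h,s,v:((h<4)|(h>174))&(s>150)&(v>90)
orange=lambda h,s,v:(h>5)&(h<20)&(s>170)&(v>120)
white=lambda h,s,v:(s<30)&(v>170)
E
python3 - <<'E'
from m import *
C={n:cams.camera(n) for n in("scene","top")}
for n,c in C.items():
    print(n)
    for nm,f,z in(("blue",blue,3),("red",red,130),("orange",orange,48),("white",white,42)):
        for ce,a,m in blobs(c,f):
            if nm=="white" and not 120<a<900: continue
            (cc,sz,an)=cv2.minAreaRect(cv2.findNonZero(m))
            box=cv2.boxPoints((cc,sz,an))
            print(nm,ce,a,px2w(c,ce,z),"rect",np.array([px2w(c,b,z)[:2] for b in box]).round(0).tolist())
    for k,z in(("lid_knob",55),("loupe_grip",39),("loupe_lens",39),("holder",0),("cradle",0),("beaker",0),("amber",0),("jar",0),("mortar",0),("spatula",0)):
        for d in cams.spot_point(k,c)[:2]: print(k,round(d["p"],2),px2w(c,d["position"],z))
E
```

```text
scene
blue [13.9 85.4] 11 [ -438.6 -1237.5     3. ] rect [[-431.0, -1247.0], [-454.0, -1238.0], [-440.0, -1228.0], [-417.0, -1237.0]]
blue [23.6 99.4] 54 [ -320.2 -1163.7     3. ] rect [[-357.0, -1216.0], [-362.0, -1136.0], [-304.0, -1119.0], [-299.0, -1198.0]]
blue [150.7 190.1] 1000 [ 331.7 -521.     3. ] rect [[361.0, -616.0], [207.0, -592.0], [297.0, -426.0], [443.0, -459.0]]
blue [215.2 210. ] 1113 [ 465.  -264.5    3. ] rect [[506.0, -357.0], [358.0, -331.0], [420.0, -171.0], [563.0, -205.0]]
blue [201.1 292.2] 44 [ 807.6 -325.6    3. ] rect [[794.0, -336.0], [797.0, -316.0], [823.0, -316.0], [820.0, -336.0]]
red [156.4 216.4] 190 [ 560.7 -457.8  130. ] rect [[529.0, -488.0], [537.0, -429.0], [593.0, -427.0], [585.0, -485.0]]
red [276.1 233. ] 25 [682.4 -50.7 130. ] rect [[672.0, -64.0], [671.0, -37.0], [691.0, -37.0], [692.0, -64.0]]
orange [347.1 196.4] 80 [497.4 253.7  48. ] rect [[444.0, 242.0], [439.0, 256.0], [545.0, 265.0], [550.0, 251.0]]
white [292.5 310.5] 486 [928.5 -28.4  42. ] rect [[895.0, -116.0], [898.0, 107.0], [951.0, 101.0], [948.0, -116.0]]
lid_knob 0.59 [59
[... 1183 characters left out ...]
92.0, -1018.0], [804.0, -978.0]]
white [526.1 186.3] 294 [ 621.1 -880.5   42. ] rect [[646.0, -830.0], [677.0, -921.0], [596.0, -941.0], [566.0, -851.0]]
white [287.9 197. ] 256 [593.  -22.8  42. ] rect [[626.0, 9.0], [625.0, -56.0], [560.0, -55.0], [561.0, 10.0]]
lid_knob 0.57 [589.5 -24.9  55. ]
loupe_grip 0.8 [523.4 260.9  39. ]
loupe_grip 0.17 [ 523.4 -463.7   39. ]
loupe_lens 0.68 [584. 256.  39.]
holder 0.76 [591.1 -25.9   0. ]
cradle 0.98 [525.6 251.4   0. ]
cradle 0.26 [597.2 277.8   0. ]
beaker 0.65 [689.1 319.6   0. ]
amber 0.58 [ 761.8 -202.2    0. ]
jar 0.81 [ 528.  -479.8    0. ]
mortar 0.87 [580.7 498.7   0. ]
spatula 0.56 [ 672.2 -379.8    0. ]
spatula 0.25 [523.1 258.7   0. ]
```

Run:
```python
from m import *
T=[];
for n,(x,y),(x2,y2) in(("top",(260,150),(180,180)),("scene",(250,205),(322,175))):
    I=np.mean([cams.camera(n)["img"] for _ in range(2)],0).astype(np.uint8)
    np.save(n+"_ini.npy",I)
    T.append(np.hstack([cv2.resize(I[b:b+55,a:a+60],(400,290),interpolation=cv2.INTER_NEAREST) if n=='x' else cv2.resize(I[b:b+58,a:a+60],(390,290),interpolation=cv2.INTER_NEAREST) for a,b in((x,y),(x2,y2))]))
cv2.imwrite("pics/c1.png",np.vstack(T)[:,:,::-1])
```

```text
(no output)
```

View pics/c1.png

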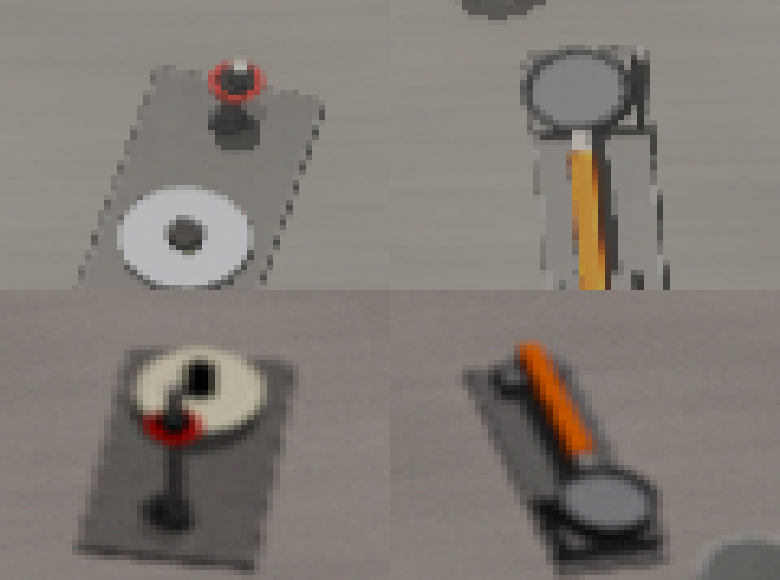

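Crops: in the top view the red ring outline is centred at about (296.3,166.2), the lens at (208.8,198) and the lid at (288.5,197.4). In the scene view they are at about (276.6,231.6), (355.4,217) and (280.8,225).

Run:
```python
from m import *
C={n:cams.camera(n) for n in("scene","top")}
s,t=C["scene"],C["top"]
print("ring",tri(t,(296.3,166.2),s,(276.6,231.6)))
print("lens",tri(t,(208.8,198),s,(355.4,217)))
for z in(39,48):print("lens z",z,px2w(t,(208.8,198),z),px2w(s,(355.4,217),z))
print("lid",tri(t,(288.5,197.4),s,(280.8,225)),px2w(t,(288.5,197.4),42),px2w(s,(280.8,225),42))
# knob: dark blob in top / scene near lid
for n,c,(u,v),z in(("top",t,(288.5,197.4),68),("scene",s,(280.8,225),55)):
    g=c["img"].max(2).astype(int)[int(v)-9:int(v)+5,int(u)-5:int(u)+7]
    w=np.clip(150-g,0,None) if n=="top" else np.clip(90-g,0,None)
    yy,xx=np.mgrid[:g.shape[0],:g.shape[1]]; p=(xx*w).sum()/w.sum()+int(u)-5,(yy*w).sum()/w.sum()+int(v)-9
    print(n,"knob",p,px2w(c,p,z))
for n,c in C.items():
    for ce,a,m in blobs(c,orange,40):
        p=cv2.findNonZero(m).reshape(-1,2).astype(np.float32); l=cv2.fitLine(p,cv2.DIST_L2,0,.01,.01).ravel()
        tt=(p-l[2:])@l[:2]; e=[l[2:]+l[:2]*k for k in(tt.min(),tt.max())]
        W=[px2w(c,q,46)for q in e];d=W[1]-W[0];print(n,"handle",W,np.linalg.norm(d),np.arctan2(d[1],d[0]))
    # plate corners
top=[(260+152/6.5,150+66/5),(260+325/6.5,150+104/5)]
A=[px2w(t,p,10) for p in top];d=A[0]-A[1];print("far edge",A,np.linalg.norm(d),"holder yaw",np.arctan2(d[1],d[0])-np.pi/2)
sc=[(250+78/6.5,205+258/5),(250+254/6.5,205+278/5)]
A=[px2w(s,p,8) for p in sc];d=A[1]-A[0];print("far edge",A,np.linalg.norm(d),"holder yaw",np.arctan2(d[1],d[0])-np.pi/2)
```

```text
ring (array([682.5, -49.9, 139.1]), [0.8999230029430884, 0.8999230029431022])
lens (array([593.4, 262.5,  42. ]), [1.5690465248092431, 1.5690465248092405])
lens z 39 [593.5 261.5  39. ] [591.5 265.1  39. ]
lens z 48 [592.1 259.9  48. ] [597.4 262.2  48. ]
lid (array([592.1, -23.1,  40. ]), [1.791331216208288, 1.7913312162083512]) [591.5 -24.8  42. ] [593.7 -21.5  42. ]
top knob (np.float64(288.14266426642666), np.float64(196.6728172817282)) [590.1 -23.1  68. ]
scene knob (np.float64(279.60714285714283), np.float64(223.3821961620469)) [594.6 -26.3  55. ]
scene handle [array([440.4, 249.8,  46. ]), array([546.1, 258.3,  46. ])] 106.06220009630714 0.08024278727058849
top handle [array([545.8, 259.1,  46. ]), array([442. , 250.9,  46. ])] 104.08900251786028 -3.062623536352844
far edge [array([725. ,  -8.4,  10. ]), array([ 695.1, -106.4,   10. ])] 102.49039389324848 holder yaw -0.2969394045635645
far edge [array([ 699. , -104.2,    8. ]), array([727.8,  -9.2,   8. ])] 99.27769072308037 holder yaw -0.2943425129992878
```

```bash
cat >> h.py <<'E'
from scipy.spatial.transform import Rotation as Rot
def jaw():
    s=sensors.state(); R=Rot.from_euler("xyz",s["orientation"]).as_matrix(); return s,R
E
python3 - <<'E'
from h import *
s,R=jaw();print(R.round(3),s["tool_pos"],s["clock"],"jaw yaw",np.arctan2(R[1,1],R[0,1]))
E
```

```text
[[-0.     0.371  0.929]
 [-0.     0.929 -0.371]
 [-1.    -0.    -0.   ]] [203.87257152 510.79530917 218.6463503 ] 2.8 jaw yaw 1.1909998950466978
```

Emit:
step_arm(
  commands=[
    [[0.72,-0.99,0],[0,0,0.96],-1],
    [[0.72,-0.99,0],[0,0,0.96],-1],
    [[0.72,-0.99,0],[0,0,0.96],-1],
    [[0.72,-0.99,0],[0,0,0.95],-1],
    [[0.72,-0.99,0],[0,0,0],-1],
    [[0.72,-0.99,0],[0,0,0],-1],
    [[0.72,-0.99,0],[0,0,0],-1],
    [[0.72,-0.99,0],[0,0,0],-1],
    [[0.72,-0.99,0],[0,0,0],-1],
    [[0.72,-0.99,0],[0,0,0],-1],
    [[0.72,-0.99,0],[0,0,0],-1],
    [[0.72,-0.99,0],[0,0,0],-1],
    [[0.72,-0.99,0],[0,0,0],-1],
    [[0.72,-0.99,0],[0,0,0],-1],
    [[0.72,-0.99,0],[0,0,0],-1],
    [[0.72,-0.99,0],[0,0,0],-1],
    [[0.72,-0.99,0],[0,0,0],-1],
    [[0.72,-0.99,0],[0,0,0],-1],
    [[0,0,0],[0,0,0],-1],
    [[0,0,0],[0,0,0],-1],
  ],
  force=15,
)

```text
clock: 4.8
tool_pos: [592.6, -24.3, 218.1]
orientation: [2.579, 1.569, 2.657]
force: [-1.1, 0.4, -0.4]
width: 93.1
```

Emit:
step_arm(
  commands=[
    [[0,0,-0.95],[0,0,0],-1],
    [[0,0,-0.95],[0,0,0],-1],
    [[0,0,-0.95],[0,0,0],-1],
    [[0,0,-0.95],[0,0,0],-1],
    [[0,0,-0.95],[0,0,0],-1],
    [[0,0,-0.5],[0,0,0],-1],
    [[0,0,-0.3],[0,0,0],-1],
    [[0,0,-0.18],[0,0,0],-1],
    [[0,0,0],[0,0,0],-1],
    [[0,0,0],[0,0,0],0],
  ],
)

```text
clock: 5.8
tool_pos: [593.3, -23.6, 47.7]
orientation: [-0.282, 1.569, -0.202]
force: [-0.2, -0.3, -0.3]
width: 88.6
```

Emit:
step_arm(
  commands=[
    [[0,0,-0.05],[0,0,0],0.4],
    [[0,0,0],[0,0,0],0.4],
    [[0,0,0],[0,0,0],0.5],
    [[0,0,0],[0,0,0],1],
    [[0,0,0],[0,0,0],1],
    [[0,0,0],[0,0,0],1],
    [[0,0,0],[0,0,0],1],
    [[0,0,0],[0,0,0],1],
  ],
)

```text
clock: 6.6
tool_pos: [592.7, -23.8, 45.2]
orientation: [2.902, 1.571, 2.982]
force: [-0.2, -0.4, -0.6]
width: 25.5
```

Run:
```python
from h import *
s,R=jaw();print(s["tool_pos"],R[:,1].round(3),s["force"],s["width"])
c=cams.camera("scene");cv2.imwrite("pics/g1.png",cv2.resize(c["img"][160:300,200:380],(720,560),interpolation=cv2.INTER_CUBIC)[:,:,::-1])
```

```text
[592.66484152 -23.78005649  45.20866192] [-0.08   0.997  0.   ] [-0.21608557 -0.36998736 -0.6206572 ] 25.518239114903693
```

View pics/g1.png

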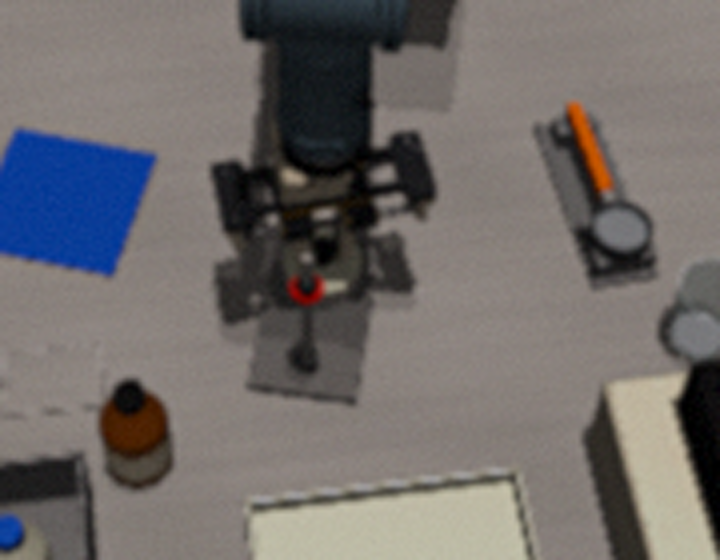

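The fingers straddle the knob (about (322,245) in the crop), clear of the post and ring at (306,288). They are still closing.

Emit:
step_arm(
  commands=[
    [[0,0,0],[0,0,0],1],
    [[0,0,0],[0,0,0],1],
    [[0,0,0],[0,0,0],1],
    [[0,0,0],[0,0,0],1],
  ],
  force=20,
)

```text
clock: 7.05
tool_pos: [592.7, -23.7, 45.2]
orientation: [2.871, 1.571, 2.951]
force: [0.7, -0.6, 0.7]
width: 19.3
```

Emit:
step_arm(
  commands=[
    [[0,0,0.2],[0,0,0],1],
    [[0,0,0.4],[0,0,0],1],
    [[0,0,0.5],[0,0,0],1],
    [[0,0,0.5],[0,0,0],1],
    [[0,0,0.4],[0,0,0],1],
    [[0,0,0],[0,0,0],1],
    [[0,0,0],[0,0,0],1],
  ],
)

```text
clock: 7.75
tool_pos: [592.8, -23.8, 105.6]
orientation: [-0.32, 1.57, -0.24]
force: [-0.4, 0.9, -0.9]
width: 19.6
```

Emit:
step_arm(
  commands=[
    [[-0.15,-0.28,0],[0,0,0],1],
    [[-0.3,-0.56,0],[0,0,0],1],
    [[-0.36,-0.67,0],[0,0,0],1],
    [[-0.36,-0.67,0],[0,0,0],1],
    [[-0.36,-0.67,0],[0,0,0],1],
    [[-0.36,-0.67,0],[0,0,0],1],
    [[-0.36,-0.67,0],[0,0,0],1],
    [[-0.36,-0.67,0],[0,0,0],1],
    [[-0.36,-0.67,0],[0,0,0],1],
    [[-0.36,-0.67,0],[0,0,0],1],
    [[-0.36,-0.67,0],[0,0,0],1],
    [[-0.3,-0.56,0],[0,0,0],1],
    [[-0.28,-0.55,0],[0,0,0],1],
    [[-0.05,-0.07,0],[0,0,0],1],
    [[0,0,0],[0,0,0],1],
    [[0,0,0],[0,0,0],1],
  ],
)

```text
clock: 9.35
tool_pos: [463.0, -264.6, 104.9]
orientation: [2.024, 1.57, 2.104]
force: [-0.2, 1.0, -0.7]
width: 19.5
```

Run:
```python
from h import *
print(sensors.state()["tool_pos"])
a=cams.camera("scene");b=cams.camera("top")
cv2.imwrite("pics/g2.png",np.hstack([cv2.resize(i,(400,480),interpolation=cv2.INTER_CUBIC) for i in(a["img"][160:280,150:250],b["img"][150:270,290:390])])[:,:,::-1])
```

```text
[ 462.97029327 -264.57190166  104.89458482]
```

View pics/g2.png

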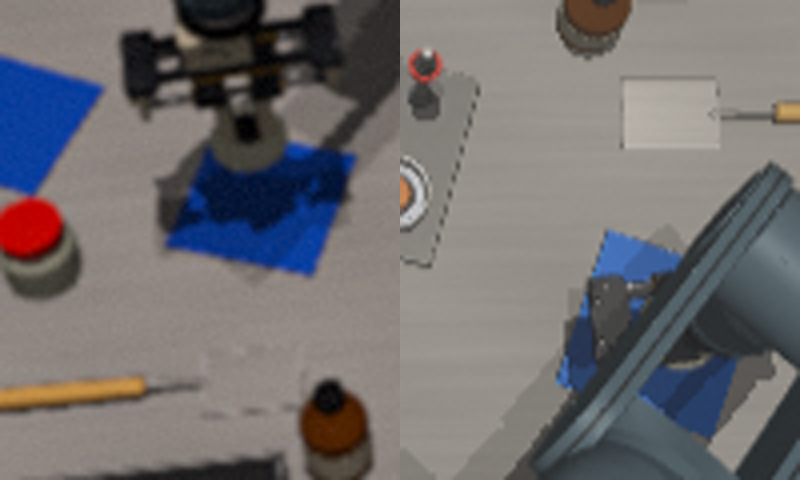

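The lid is level in the gripper (left view, about (250,140)) and over the nearer mat. The uncovered pellet shows at the right view's left edge.

Emit:
step_arm(
  commands=[
    [[0,0,-0.3],[0,0,0],1],
    [[0,0,-0.5],[0,0,0],1],
    [[0,0,-0.5],[0,0,0],1],
    [[0,0,-0.5],[0,0,0],1],
    [[0,0,-0.5],[0,0,0],1],
    [[0,0,-0.3],[0,0,0],1],
    [[0,0,-0.15],[0,0,0],1],
    [[0,0,-0.1],[0,0,0],1],
    [[0,0,-0.04],[0,0,0],1],
    [[0,0,0],[0,0,0],1],
    [[0,0,0],[0,0,0],1],
  ],
)

```text
clock: 10.55
tool_pos: [463.4, -265.6, 19.1]
orientation: [-0.79, 1.57, -0.711]
force: [-0.3, -0.4, -0.1]
width: 19.5
```

Emit:
step_arm(
  commands=[
    [[0,0,-0.03],[0,0,0],1],
    [[0,0,-0.03],[0,0,0],1],
    [[0,0,0],[0,0,0],1],
    [[0,0,0],[0,0,0],1],
  ],
)

```text
clock: 10.95
tool_pos: [463.3, -265.5, 17.2]
orientation: [-0.862, 1.57, -0.782]
force: [-0.5, 1.1, 2.7]
width: 19.9
```

Emit:
step_arm(
  commands=[
    [[0,0,0],[0,0,0],0.45],
    [[0,0,0],[0,0,0],0.3],
    [[0,0,0],[0,0,0],0],
    [[0,0,0],[0,0,0],-0.4],
    [[0,0,0],[0,0,0],-0.6],
    [[0,0,0],[0,0,0],-0.6],
    [[0,0,0],[0,0,0],-0.6],
  ],
)

```text
clock: 11.65
tool_pos: [463.1, -265.3, 16.7]
orientation: [2.518, 1.571, 2.598]
force: [-0.2, -0.5, 0.5]
width: 68.0
```

Emit:
step_arm(
  commands=[
    [[0,0,0.4],[0,0,0],-1],
    [[0,0,0.6],[0,0,0],-1],
    [[0,0,0.8],[0,0,0],-1],
    [[0,0,0.9],[0,0,0],-1],
    [[0,0,0.9],[0,0,0],-1],
    [[0,0,0.9],[0,0,0],-1],
    [[0,0.5,0],[0,0,0],-1],
    [[0,0.9,0],[0,0,0],-1],
    [[0,0.9,0],[0,0,0],-1],
    [[0,0.9,0],[0,0,0],-1],
    [[0,0.9,0],[0,0,0],-1],
    [[0,0.9,0],[0,0,0],-1],
    [[0,0.9,0],[0,0,0],-1],
    [[0,0.9,0],[0,0,0],-1],
  ],
)

```text
clock: 13.05
tool_pos: [462.2, -59.4, 151.4]
orientation: [2.485, 1.57, 2.564]
force: [-0.3, -0.8, -0.1]
width: 93.0
```

Run:
```python
from m import *
print(sensors.state()["tool_pos"])
s=cams.camera("scene");t=cams.camera("top")
cv2.imwrite("pics/g3.png",np.hstack([cv2.resize(i,(400,400),interpolation=cv2.INTER_CUBIC) for i in(s["img"][160:260,170:270],t["img"][180:280,300:400])])[:,:,::-1])
for c in(s,t):
    print("knob",[(d["p"],px2w(c,d["position"],27)) for d in cams.spot_point("lid_knob",c)[:2]])
    print("pellet",[(d["p"],px2w(c,d["position"],26)) for d in cams.spot_point("pellet_top",c)[:2]])
    for ce,a,m in blobs(c,orange,20): print("orange",a,px2w(c,ce,46),px2w(c,ce,26))
```

```text
[462.2 -59.4 151.4]
knob [(0.51, array([ 482.8, -257.7,   27. ]))]
pellet [(0.43, array([598.7, -19.4,  26. ]))]
orange 80 [495.5 254.1  46. ] [480.7 260.6  26. ]
orange 27 [605.9 -24.   46. ] [592.9 -22.   26. ]
knob [(0.58, array([ 459.2, -263. ,   27. ])), (0.57, array([532.5, 246.5,  27. ]))]
pellet []
orange 89 [495.5 255.1  46. ] [497.4 258.6  26. ]
```

View pics/g3.png

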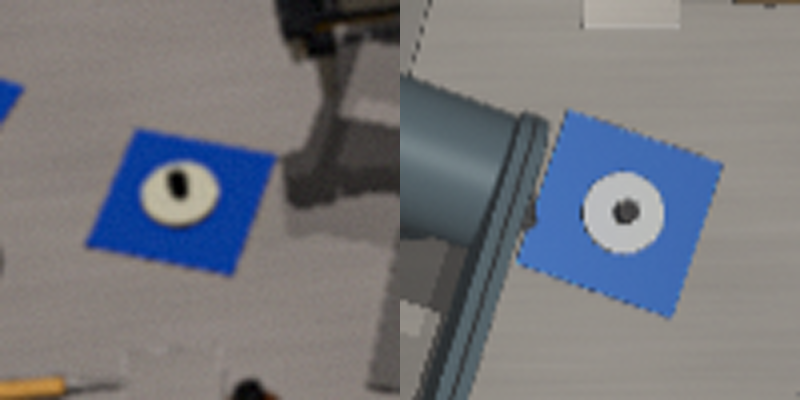

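The lid lies knob up in the middle of the nearer mat (knob at left (178,183), right (627,211)). The loupe has not moved, and the pellet measures (593,-22). Now to the loupe.

Emit:
step_arm(
  commands=[
    [[0.154,0.955,0],[0,0,0],-1],
    [[0.154,0.955,0],[0,0,0],-1],
    [[0.154,0.955,0],[0,0,0],-1],
    [[0.154,0.955,0],[0,0,0],-1],
    [[0.154,0.955,0],[0,0,0],-1],
    [[0.154,0.955,0],[0,0,0],-1],
    [[0.154,0.955,0],[0,0,0],-1],
    [[0.154,0.955,0],[0,0,0],-1],
    [[0.154,0.955,0],[0,0,0],-1],
    [[0.154,0.955,0],[0,0,0],-1],
    [[0.154,0.955,0],[0,0,0],-1],
    [[0,0,-0.5],[0,0,0],-1],
    [[0,0,-0.9],[0,0,0],-1],
    [[0,0,-0.9],[0,0,0],-1],
    [[0,0,0],[0,0,0],-1],
  ],
)

```text
clock: 14.85
tool_pos: [511.7, 252.1, 79.0]
orientation: [-2.929, 1.563, -2.851]
force: [0.1, -0.3, -1.2]
width: 93.1
```

Run:
```python
from m import *
s_,R=jaw();print(s_["tool_pos"],R.round(3).tolist())
s=cams.camera("scene");t=cams.camera("top")
cv2.imwrite("pics/g4.png",np.hstack([cv2.resize(i,(400,400),interpolation=cv2.INTER_CUBIC) for i in(s["img"][160:250,300:390],t["img"][170:260,165:255])])[:,:,::-1])
```

```text
[511.7 252.1  79. ] [[-0.007, -0.078, 0.997], [-0.002, 0.997, 0.078], [-1.0, -0.002, -0.008]]
```

View pics/g4.png

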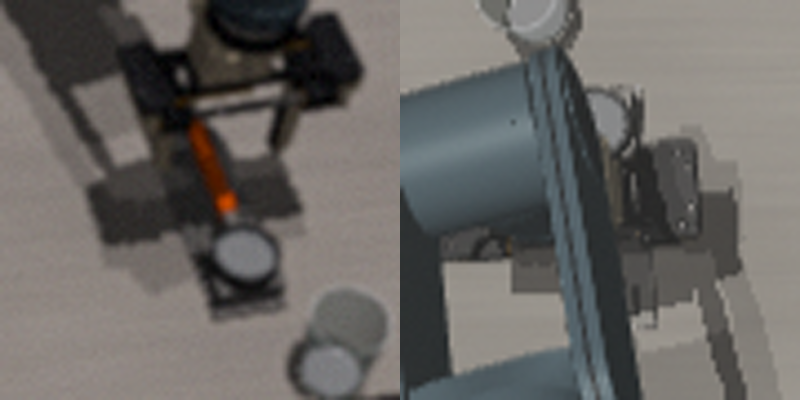

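The fingers straddle the handle (left (215,170)). The arm was still settling, so I descend and recheck.

Emit:
step_arm(
  commands=[
    [[0,0,-0.7],[0,0,0],-1],
    [[0,0,-0.7],[0,0,0],-1],
    [[0,0,-0.4],[0,0,0],-1],
    [[0,0,-0.15],[0,0,0],-1],
    [[0,0,0],[0,0,0],-1],
    [[0,0,0],[0,0,0],-1],
  ],
)

```text
clock: 15.55
tool_pos: [514.8, 254.0, 25.3]
orientation: [0.173, 1.569, 0.253]
force: [-0.5, 0.1, 0.3]
width: 93.1
```

Emit:
step_arm(
  commands=[
    [[-0.05,0.06,-0.15],[0,0,0],-1],
    [[0,0,0],[0,0,0],0.3],
    [[0,0,0],[0,0,0],0.3],
    [[0,0,0],[0,0,0],0.5],
    [[0,0,0],[0,0,0],0.5],
    [[0,0,0],[0,0,0],0.5],
    [[0,0,0],[0,0,0],0.5],
    [[0,0,0],[0,0,0],0.5],
  ],
  force=12,
)

```text
clock: 16.35
tool_pos: [512.4, 255.6, 19.8]
orientation: [-0.318, 1.571, -0.239]
force: [0.4, -1.2, 0.1]
width: 41.5
```

Emit:
step_arm(
  commands=[
    [[0,0,0],[0,0,0],0.7],
    [[0,0,0],[0,0,0],1],
    [[0,0,0],[0,0,0],1],
    [[0,0,0],[0,0,0],1],
    [[0,0,0],[0,0,0],1],
    [[0,0,0],[0,0,0],1],
    [[0,0,0],[0,0,0],1],
  ],
  force=12,
)

```text
clock: 17.05
tool_pos: [512.4, 255.7, 19.7]
orientation: [2.118, 1.571, 2.198]
force: [0.5, 0.2, -0.4]
width: 13.9
```

Emit:
step_arm(
  commands=[
    [[0,0,0],[0,0,0],1],
    [[0,0,0],[0,0,0],1],
    [[0,0,0.15],[0,0,0],1],
    [[0,0,0.3],[0,0,0],1],
    [[0,0,0.4],[0,0,0],1],
    [[0,0,0.4],[0,0,0],1],
    [[0,0,0.5],[0,0,0],1],
    [[0,0,0.5],[0,0,0],1],
    [[0,0,0.5],[0,0,0],1],
    [[0,0,0.5],[0,0,0],1],
    [[0,0,0.5],[0,0,0],1],
    [[0,0,0.5],[0,0,0],1],
    [[0,0,0.3],[0,0,0],1],
    [[0,0,0.1],[0,0,0],1],
    [[0,0,0],[0,0,0],1],
    [[0,0,0],[0,0,0],1],
  ],
  force=35,
)

```text
clock: 18.65
tool_pos: [512.0, 255.5, 158.7]
orientation: [-2.961, 1.57, -2.881]
force: [-0.4, 0.4, -1.8]
width: 13.5
```

Run:
```python
from m import *
s_,R=jaw();print(s_["tool_pos"],R.round(3).tolist())
s=cams.camera("scene");t=cams.camera("top")
for c in(s,t):
    print("lens",[(d["p"],d["position"]) for d in cams.spot_point("loupe_lens",c)[:2]])
cv2.imwrite("pics/g5.png",np.hstack([cv2.resize(i,(400,400),interpolation=cv2.INTER_CUBIC) for i in(s["img"][160:250,300:390],t["img"][150:240,165:255])])[:,:,::-1])
```

```text
[512.  255.5 158.7] [[-0.001, -0.08, 0.997], [-0.0, 0.997, 0.08], [-1.0, -0.0, -0.001]]
lens [(0.67, [363.8, 193.3])]
lens [(0.64, [213.1, 214.2]), (0.44, [201.3, 191.5])]
```

View pics/g5.png

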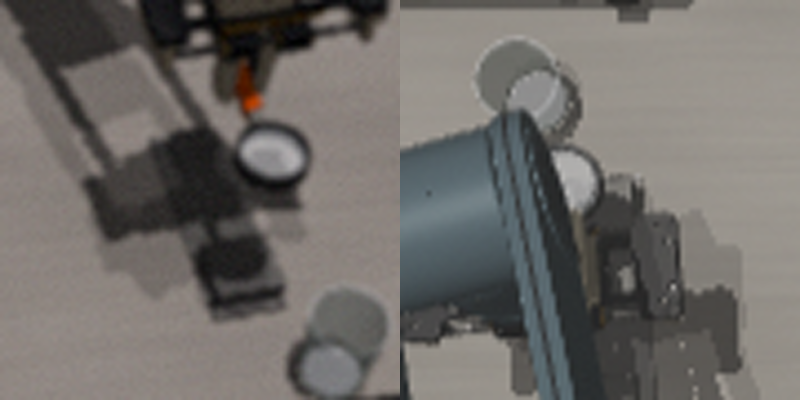

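The loupe is held level off the rest (lens at left (272,153)). Now it goes over the cup.

Emit:
step_arm(
  commands=[
    [[0,-0.3,0],[0,0,0],1],
    [[0,-0.6,0],[0,0,0],1],
    [[0,-0.9,0],[0,0,0],1],
    [[0,-0.9,0],[0,0,0],1],
    [[0,-0.9,0],[0,0,0],1],
    [[0,-0.9,0],[0,0,0],1],
    [[0,-0.9,0],[0,0,0],1],
    [[0,-0.9,0],[0,0,0],1],
    [[0,-0.9,0],[0,0,0],1],
    [[0,-0.9,0],[0,0,0],1],
    [[0,-0.7,0],[0,0,0],1],
    [[0,-0.4,0],[0,0,0],1],
    [[0,-0.29,0],[0,0,0],1],
    [[0,0,-0.3],[0,0,0],1],
    [[0,0,-0.4],[0,0,0],1],
    [[0,0,-0.35],[0,0,0],1],
    [[0,0,-0.2],[0,0,0],1],
    [[0,0,-0.05],[0,0,0],1],
    [[0,0,0],[0,0,0],1],
    [[0,0,0],[0,0,0],1],
  ],
)

```text
clock: 20.85
tool_pos: [512.7, -28.9, 120.5]
orientation: [-0.37, 1.57, -0.29]
force: [-0.2, 0.5, -1.6]
width: 13.9
```

Run:
```python
from m import *
s_,R=jaw();print(s_["tool_pos"],R.round(3).tolist(),s_["width"],s_["clock"])
s=cams.camera("scene");t=cams.camera("top")
print("lens",[(c["shot"],d["p"],d["position"]) for c in(s,t) for d in cams.spot_point("loupe_lens",c)[:2]])
def proj(c,P):
    q=np.linalg.inv(np.array(c["cam_to_world"]))@np.r_[P,1];return c["cx"]+c["fx"]*q[0]/-q[2],c["cy"]-c["fy"]*q[1]/-q[2]
# overlay predictions: lens ring circle (r30, top face) and red ring circle at z=139
out=[]
for c,(a,b) in((s,(235,180)),(t,(250,140))):
    k=5; I=cv2.resize(c["img"][b:b+100,a:a+80],(400,500),interpolation=cv2.INTER_CUBIC)[:,:,::-1].copy()
    J=I.copy()
    for ctr,r,col in(((592.5,-23,148),30,(0,255,0)),((683,-50.5,139),14,(255,255,0))):
        P=[proj(c,np.array(ctr)+r*np.array([np.cos(x),np.sin(x),0])) for x in np.linspace(0,2*np.pi,40)]
        cv2.polylines(J,[((np.array(P)-[a,b]+.5)*k).astype(np.int32)],True,col,1)
    out.append(J)
cv2.imwrite("pics/g6.png",np.hstack(out))
```

```text
[512.7 -28.9 120.5] [[0.001, -0.08, 0.997], [-0.0, 0.997, 0.08], [-1.0, -0.0, 0.001]] 13.886809645484995 20.85
lens [(20, 0.66, [281.2, 209.4])]
```

View pics/g6.png

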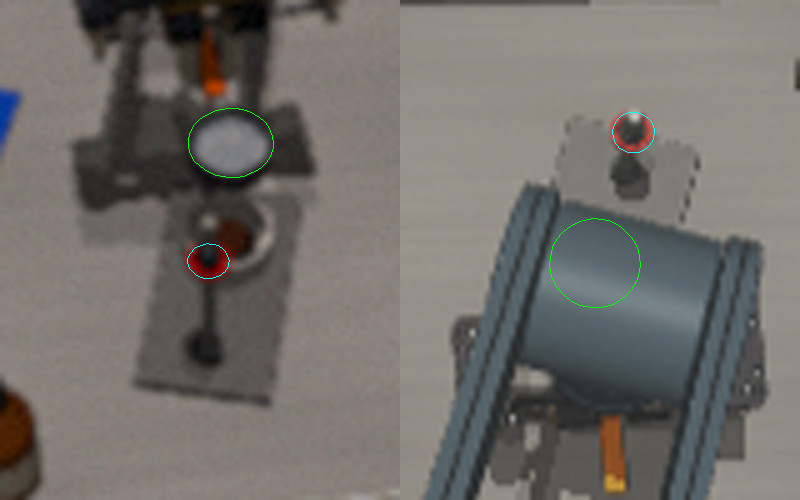

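The lens outline fits the overlay in the scene view (about (231,143)), and the red ring (208,262) is within a pixel of its prediction. I refine the ring height with a small render fit in both views.

```bash
cat > fit.py <<'E'
from m import *
from scipy.optimize import minimize
def proj(c,P):
    q=(np.c_[P,np.ones(len(P))]@np.linalg.inv(np.array(c["cam_to_world"])).T);return np.c_[c["cx"]+c["fx"]*q[:,0]/-q[:,2],c["cy"]-c["fy"]*q[:,1]/-q[:,2]]
S=16;th=np.linspace(0,2*np.pi,48)
def cyl(c,p,r,z0,z1): return proj(c,np.vstack([np.c_[p[0]+r*np.cos(th),p[1]+r*np.sin(th),0*th+z] for z in(z0,z1)]))
def render(c,p,box):
    a,b,w,h=box;m=np.zeros((h*S,w*S),np.float32);z=p[2]
    for r,z0,z1,col in((14,z-3,z+3,1),(10,z+3,z+8,0),(5,z+8,185,0)):
        q=((cyl(c,p,r,z0,z1)-[a,b]+.5)*S).astype(np.int32);cv2.fillConvexPoly(m,cv2.convexHull(q),col)
    return cv2.GaussianBlur(cv2.resize(m,(w,h),interpolation=cv2.INTER_AREA),(0,0),.5)
C=[]
for n,box in(("scene",(264,220,24,24)),("top",(284,154,24,24))):
    c=cams.camera(n);I=np.mean([c["img"]]+[cams.camera(n)["img"] for _ in range(3)],0)
    a,b,w,h=box;q=I[b:b+h,a:a+w]; d=(q[...,0]-q[...,1:].max(2)); d=np.clip(d-np.median(d),0,None); 
    if n=="scene": yy,xx=np.mgrid[:h,:w]; d[(yy<9)]=0   # pellet/cup part excluded
    C.append((c,d,box))
def cost(p,only=None):
    e=0
    for i,(c,d,box) in enumerate(C):
        if only is not None and i!=only: continue
        m=render(c,p,box); 
        if i==0: m[:9]=0
        k=(m*d).sum()/((m*m).sum()+1e-6); e+=((d-k*m)**2).sum()/(d**2).sum()
    return e
r=minimize(cost,[683,-50.5,138],method="Nelder-Mead",options=dict(initial_simplex=[[683,-50.5,138],[687,-50,138],[683,-46,138],[683,-50,146]]))
print(r.x,r.fun)
for o in(0,1):
    print(o,[(z,round(cost((683.3,-50.8,z),o),3)) for z in range(126,152,3)])
E
python3 fit.py
```

```text
[683.1 -49.5 142. ] 0.17924159003250795
0 [(126, np.float64(0.852)), (129, np.float64(0.761)), (132, np.float64(0.606)), (135, np.float64(0.431)), (138, np.float64(0.227)), (141, np.float64(0.118)), (144, np.float64(0.1)), (147, np.float64(0.222)), (150, np.float64(0.374))]
1 [(126, np.float64(0.517)), (129, np.float64(0.433)), (132, np.float64(0.353)), (135, np.float64(0.289)), (138, np.float64(0.248)), (141, np.float64(0.243)), (144, np.float64(0.269)), (147, np.float64(0.323)), (150, np.float64(0.411))]
```

The fit gives 142 mm and my direct measurement 139 mm. The lens is at about 139.8 mm (TCP 120.5 + 19.3), inside the tolerance for both. The lens centre is estimated at (593.5,-22.6) against the pellet at (593,-22.5). Final check, then hand in.

Emit:
step_arm(
  commands=[
    [[0,0,0.02],[0,0,0],1],
    [[0,0,0],[0,0,0],1],
    [[0,0,0],[0,0,0],1],
    [[0,0,0],[0,0,0],1],
    [[0,0,0],[0,0,0],1],
  ],
)

```text
clock: 21.95
tool_pos: [512.4, -29.0, 120.9]
orientation: [-0.977, 1.571, -0.897]
force: [-0.3, -0.3, -1.5]
width: 13.7
```

Run:
```python
from m import *
from rig import hand_in
s=cams.camera("scene")
for ce,a,m in blobs(s,blue,300): print("mat",px2w(s,ce,3))
print("knob",[px2w(s,d["position"],27) for d in cams.spot_point("lid_knob",s)[:1]])
q=sensors.state();print(q["tool_pos"],q["qvel"],q["width"],q["clock"],q["force"])
print(hand_in())
```

```text
mat [ 331.8 -520.9    3. ]
mat [ 468.3 -264.     3. ]
knob [array([ 488.3, -263.3,   27. ])]
[512.4 -29.  120.8] [ 0.  0. -0. -0.  0.  0.] 13.865922616582367 22.05 [ 0.8 -0.9 -0.6]
the job is handed in; nothing more can be done
None
```

I handed the job in at 22 s, with the lid on the mat and the loupe held level over the pellet. No verdict was reported.

- **Lid:** it lies knob up on the nearer blue mat, released. The top view put its centre at about (459,-263) mm; the mat's centre is at (464,-264). The network's last look in the scene view put the knob about 24 mm further along x. That disagrees with the top view and the picture, but is still inside the 55 mm limit.
- **Loupe position:** it is held still, with the fingers stopped on the handle at 13.9 mm. From the tool's pose, the lens centre is at about (593,-23,140) mm. The pellet is at about (593,-23). The scene picture agreed; the top camera's view of the lens was blocked by the arm.
- **Ring height:** my two measurements disagree, 139 mm directly and 142 mm by the render fit. The lens height is within 2 mm of both, and the limit is 8 mm.

I did not measure the bystanders again after the moves. The later pictures showed nothing moved, and the tool's path stayed clear of the post and the pellet.

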